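Hang the cart wheel on the snap hook

TASK

Lift the bare aluminium cart wheel out of its wooden parking block by its rim and hook the rim over the red J-hook on the post. Then push the rim straight down past the hook's sprung white catch until it sits firmly on the bottom of the hook (bear down with about 15 N; never with more than 30 N, and never drop or ram it), and let go so that the wheel hangs locked in. Leave the other things on the bench where they are.

Things in the scene. Friction and masses are not known exactly. Their poses are not given: they have to be found in the camera images.
- wheel: bare spoked hand-cart wheel, no tyre, aluminium, about 0.42 kg, 236 mm outer diameter, standing upright in the parking block. Origin: hub centre; x axis = axle, z points to the top of the rim, which lies midway between two of the six spokes (6 mm thick, 60 degrees apart). Hub: radius 11 mm, 34 mm long along the axle. Only the wheel's rim need be touched.
- rim_top (a point): point of the wheel's outer edge on its z axis, 118 mm from the hub (topmost at the start; it turns with the wheel). The rim is 40 mm deep radially (inner edge at radius 78 mm) and 14 mm thick along the axle: a round inner bead (radius 78 to 92 mm) and a flat-sided outer band (radius 108 to 118 mm), joined by a web 5 mm thick, so it has a groove on either side.
- parking_block: fixed wooden block with an upright slot 16 mm wide in which the wheel stands on two rollers; foot 90 x 150 mm, cheeks 62 mm high, 130 mm long. Origin: centre of the underside; x axis across the slot (along the axle). The wheel lifts straight up out of it.
- hook_stand: fixed stand with the red J-hook. Origin: on the bench straight below the middle of the hook's throat; x axis runs level from the hook's lip to the post behind it, z up. Foot plate 10 mm thick, x from -55 to 95 mm, y within 65 mm. Post 20 mm square, x from 45 to 65 mm, top at z = 268 mm. Hook arm 18 mm wide (y within 9 mm).
- throat (a point): nominal datum of the hook, in the middle of its throat, 230 mm above the bench, fixed to the stand, same axes. The hook is clamped to the post up to 5 mm above or below it, and its rubber seat (the throat's bottom) is screwed between 6 mm below and 2.5 mm above the hook's datum: neither is reported; find the bottom by feel. A hung rim rests with its inner edge, between two spokes, on the seat, axle along x.
- lip_top (a point): nominal top of the hook's lip, 26 mm above the datum (same unknown height error). Lip: x from -15 to -9 mm of the throat's middle, with the catch's barrel out to x = -29 mm. Throat 18 mm wide, x from -9 to 9 mm. Behind it the back plate, x from 9 to 15 mm, 26 mm high, then a sloping lead-in up to 31 mm. Underside of the hook's arm: 17 mm below the datum.
- catch (a joint): travel (m) of the white catch, a spring plunger with a round 6 mm radius nose, in the lip 17.5 mm above the hook's datum. 0: stands 8 mm into the throat; pushed in at most 9 mm (9 N at first, +0.5 N per mm). The wheel's weight does not pass it: the inner edge of the rim rests on it 18 to 20 mm above the datum; some 5 to 12 N more from above snaps it past, and the nose springs out above the bead.
- can_dark: black and grey spray can, 66 mm across, 238 mm tall, loose bystander; origin at the centre of its underside
- bolt_tin: open grey tin of bolts, 72 mm across, 69 mm tall, loose bystander; origin at the centre of its underside
- bearing: ball bearing, 52 mm across, 15 mm thick, loose bystander; origin at the centre of its underside
- driver_red: screwdriver with red handle, 212 mm long, loose bystander; origin at the centre of its underside
- spanner13: steel combination spanner, 185 mm long, loose bystander; origin at the centre of its underside

How it is judged:
On the way, in this order (a step that is already met when the one before it is completed fails the run):
1. the wheel is lifted clear of the parking block (height (world z) of wheel above 0.16 m and contact force between wheel and parking_block below 0.1 N), for 0.2 s.
2. the rim is pressed on the bottom of the hook with more than 12 N (contact force between wheel and seat_c0 above 12 N), for 0.1 s.
At the end, for the whole second after the job is handed in: The wheel hangs still and free from the hook: the rim rests on the hook's rubber bottom (more than 1 N), the catch has sprung back over the inner bead (less than 4 mm pushed in), the hub is within 25 mm sideways of the throat and the axle within 0.2 rad of the hook's direction (contact force between wheel and seat_c0 above 1 N and value of joint catch below 0.004 m and horizontal distance between wheel and throat below 0.025 m and angle between the x axis of wheel and the x axis of hook_stand, either way round below 0.2 rad and contact force between wheel and the fingers below 0.1 N and linear speed of wheel below 0.03 m/s); the robot touches nothing.
It fails at once if the robot presses the rim on the bottom of the hook with more than 30 N (contact force between wheel and seat_c0 above 30 N and contact force between wheel and the fingers above 3 N).
It fails at once if the wheel strikes the hook stand with more than 70 N, as when dropped or rammed (the catch's own snap stays well below) (contact force between wheel and hook_stand above 70 N).
It fails at once if a bystander is moved by more than 20 mm (distance of any of can_dark, bolt_tin, bearing, driver_red, spanner13 from where it was at the start of the episode above 0.02 m).
It also fails if it takes over 58 s, if anything falls off the work surface, if the arm or the gripper's body presses on something with over 40 N, if the wrist force passes 120 N, or if a joint passes its speed limit or range.

ROBOT

A 7-joint arm with a two-finger parallel gripper is mounted at the origin on a cart in front of the work surface, level with it; the furniture and walls round the work are solid. World frame = base frame: x ahead of the robot, y to its left, z up, the work surface at z = 0. Lengths are in m, angles in rad, forces in N, time in s.
With the tool pointing down it reaches from about 0.425 to 0.875 m from the base axis. Payload 4.7 kg.
Tool frame: the origin (TCP) lies on the centre line of the jaws, within the pads' length; the fingertips stand 14 mm ahead of it and the grasp point (between the pads) lies 5 mm behind it; z points along the fingers, x is the direction in which the jaws open and shut, and the axes are right-handed (so a half turn about z gives the same grasp; the last joint's range is limited). The gripper opens to 87 mm and grips with 3 to 60 N. Pads are 19 mm wide; open, the fingers measure 117 mm over their backs; the gripper's body (75 mm by 190 mm) begins 51 mm behind the grasp point.
Start: joints at [1.282, 0.321, -0.07, 1.45, 0.023, 1.371, -0.057], TCP at [0.194, -0.62, 0.237] pointing down, gripper open.
Joint ranges: [-2.86, 2.86], [-0.3, 2.09], [-1.38, 1.24], [0.06, 2.45], [-1.56, 4.7], [0.09, 2.05], [-2.69, 2.69]. Speed limits (rad/s): [2.57, 2.57, 3.14, 3.14, 3.14, 3.14, 3.14].

INTERFACE

Orientations are given as a rotation vector (axis times angle).
In Python, from bench import ctrl gives the robot as it stands.
- The arm moves only by the tool drive_tool, never from a script. Its argument "rows" is a list that holds one entry, the list of rows, each a list of 5 numbers: the shift along the tool's x, y, z scaled (see below), then the turn about the tool's z scaled (see below), then the closure in counts, from 0 (fully open) to 255 (shut). In form: [[[dx, dy, dz, spin, jaw], ...]]. A call has 1 to 20 rows; each row is the pose to reach, as a shift and turn from the pose commanded when the call began, along the tool's axes at that moment, turning the shorter way round; what a row does not reach only later rows make up. The controller multiplies each number of a shift by 300 mm and each number of a turn by pi rad. A row lasts 1/8 s, in which the tool goes at most 62.5 mm and 10.7 degrees, less where a joint would pass 70% of its speed; a pose out of reach is approached as far as the arm can. A call with a number of a shift or a turn outside -1 to 1 is refused whole. A call with a gripper value outside its range is refused whole. The fingers move at their own pace and stop on an object; "grip_force" is the grip in N (left out, the last holds). Time passes only in rows, so rows that repeat a pose let the fingers close. It gives the time, the measured TCP pose, the force and the opening at its end, in the units of the state.
- ctrl.get_state(): the state, without advancing time (a new reading comes with each control period).
- ctrl.get_image(name): name is "side" or "top" or "wrist"; returns a dict with "img" (420x560x3 uint8, blue, green, red), "camera_matrix" (3x3 intrinsics, pixels), "R" (3x3) and "t" (3): a world point X has camera coordinates R X + t. Camera axes: x right, y down, z forward; pixel columns grow to the right and rows downward; lengths in m; the calibration is good to about 2 mm. The wrist camera is an equidistant fisheye: a pixel r from the principal point sees the ray r / f radians off the axis. A picture is of the moment at which its call begins. There is no depth.
- ctrl.close_job(): hands the job in, once; it reports no verdict.
The state is a dict: "time": time; "joint_positions": joint angles; "qd": joint speeds; "joint_torque": joint torques, N m; "position": TCP position; "tool_rot": TCP orientation; "ft_force": force on the tool from outside, world axes, zero at the start; "torque": the same for the moment, N m; "grip_width": opening from 0.0 (shut) to 1.0 (fully open).
Only numpy, scipy, OpenCV 4.12 (cv2) and the standard library are available. Lean on these libraries where they do the work, as an engineer would, in place of code of your own. Each camera call takes 0.05 s, during which the arm holds its last target.

## Working session

There is one attempt and no reset: what is moved stays moved. The work goes in short steps, Python scripts to look and compute and a tool call to move; the robot and the scene stay as the last step left them, time stands still between calls to the robot, and variables do not carry over. Pictures are saved under pics/ and viewed, and the job is handed in when it is done.

Besides the shell and the picture viewer there is one more tool, called as name([rows], argument=value, ...), one row to a line, values as JSON. drive_tool: Moves the arm, as the interface text tells. Its arguments: {"type":"object","properties":{"rows":{"type":"array"},"grip_force":{"type":"number"}},"required":["rows"]}

```bash
mkdir -p pics; ls; python3 - <<'E'
from bench import ctrl
import cv2,numpy as np
print(ctrl.get_state())
for n in("side","top","wrist"):
    d=ctrl.get_image(n); cv2.imwrite(f"pics/{n}0.png",d["img"]); print(n,d["camera_matrix"],d["R"],d["t"])
E
```

```text
pics
{'time': 0.0, 'joint_positions': array([ 1.28209669,  0.32182065, -0.07007444,  1.45168972,  0.0226496 ,
        1.37075674, -0.05695012]), 'qd': array([ 6.42666159e-05, -5.14474075e-04, -1.99315003e-04, -6.66171781e-04,
        5.02077442e-04,  2.95200191e-04,  3.47649956e-04]), 'joint_torque': array([-2.76991696e-04, -4.91295326e+01, -4.04038550e-01, -3.12532139e+01,
       -6.40063081e-02,  4.35277924e-02,  1.67556700e-04]), 'position': array([ 0.1936025 , -0.61995414,  0.23545554]), 'tool_rot': array([-2.53025242e+00,  1.86042191e+00,  2.51974774e-03]), 'ft_force': array([ 0.39768821, -0.2166553 ,  0.13648451]), 'torque': array([-0.02471297, -0.01902051,  0.02603238]), 'grip_width': 1.0007235044249363}
side [[455.14768011   0.         277.51913423]
 [  0.         455.14768011 210.26015372]
 [  0.           0.           1.        ]] [[-0.91602815 -0.40055682  0.02113449]
 [-0.22631171  0.47261033 -0.85171737]
 [ 0.33117283 -0.78498007 -0.52357507]] [0.45065626 0.26688495 1.16721038]
top [[536.21815982   0.         276.55487662]
 [  0.         536.21815982 199.66051732]
 [  0.           0.           1.        ]] [[ 0.02601069 -0.99961877 -0.0092608 ]
 [-0.9901687  -0.02448892 -0.13771794]
 [ 0.13743865  0.01275189 -0.99042819]] [-0.00369446  0.5133305   1.73534149]
wrist [[325.1922621    0.         283.46807386]
 [  0.         325.1922621  210.56319983]
 [  0.           0.           1.        ]] [[ 0.29692204 -0.95490076 -0.00135294]
 [-0.92184025 -0.28701105  0.26045195]
 [-0.24909408 -0.07608673 -0.96548586]] [-0.64984489 -0.03160353  0.39097517]
```

View pics/side0.png

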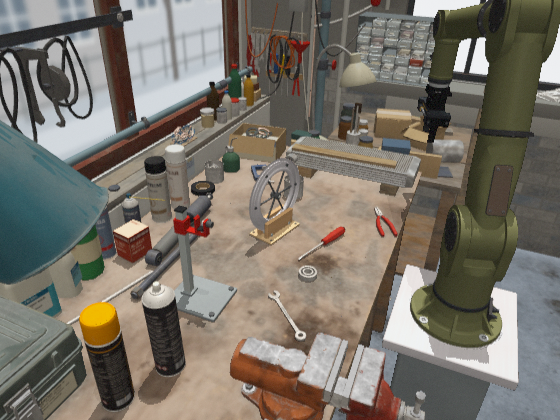

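View pics/top0.png

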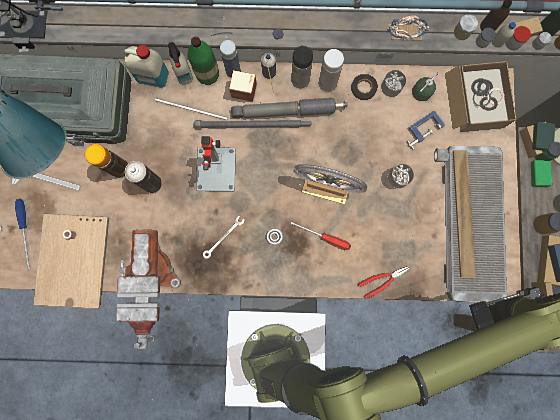

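View pics/wrist0.png

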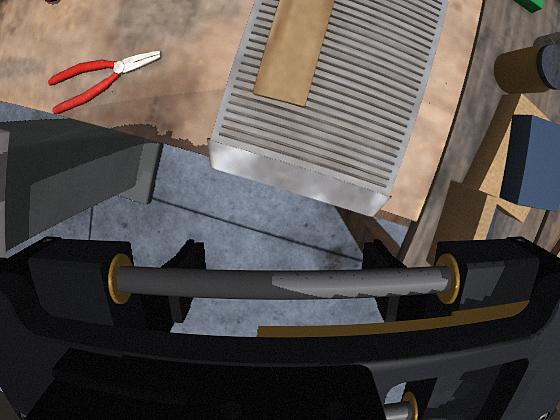

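```bash
python3 - <<'E'
import cv2
a=cv2.imread('pics/top0.png');b=cv2.imread('pics/side0.png')
cv2.imwrite('pics/t_z.png',cv2.resize(a[125:215,185:385],None,fx=4,fy=4,interpolation=cv2.INTER_CUBIC))
cv2.imwrite('pics/s_z.png',cv2.resize(b[140:330,140:320],None,fx=3.15,fy=3.15,interpolation=cv2.INTER_CUBIC))
E
```

```text
(no output)
```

View pics/t_z.png

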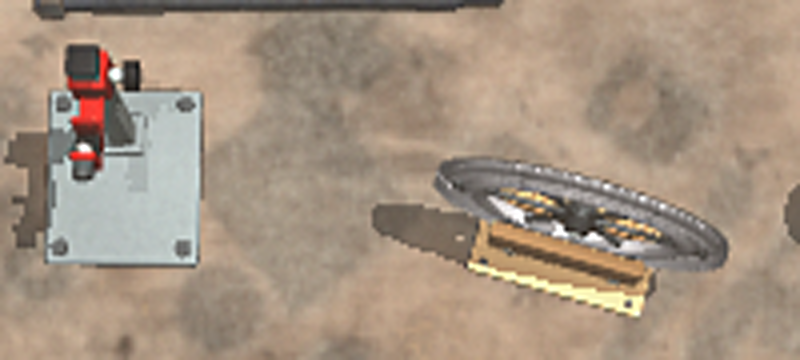

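View pics/s_z.png

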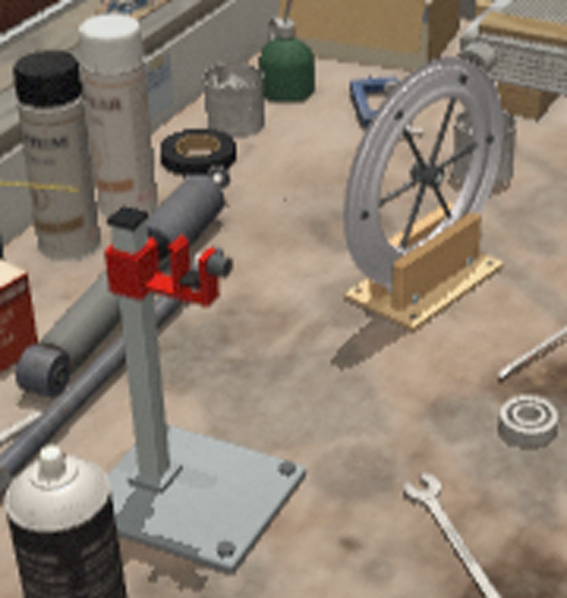

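```bash
cat > h.py <<'E'
import numpy as np,cv2
from scipy.optimize import least_squares
from scipy.spatial.transform import Rotation as Rn
K={'side':np.array([[455.14768,0,277.519],[0,455.14768,210.260],[0,0,1]]),'top':np.array([[536.21816,0,276.55488],[0,536.21816,199.66],[0,0,1]])}
R={'side':np.array([[-0.91602815,-0.40055682,0.02113449],[-0.22631171,0.47261033,-0.85171737],[0.33117283,-0.78498007,-0.52357507]]),
'top':np.array([[0.02601069,-0.99961877,-0.0092608],[-0.9901687,-0.02448892,-0.13771794],[0.13743865,0.01275189,-0.99042819]])}
T={'side':np.array([0.45065626,0.26688495,1.16721038]),'top':np.array([-0.00369446,0.5133305,1.73534149])}
def proj(c,X):
    p=(np.atleast_2d(X)@R[c].T+T[c])@K[c].T
    return p[:,:2]/p[:,2:]
def pose(x,y,yaw,L,z=0):
    c,s=np.cos(yaw),np.sin(yaw); L=np.atleast_2d(L)
    return np.c_[x+c*L[:,0]-s*L[:,1],y+s*L[:,0]+c*L[:,1],z+L[:,2]]
E
cat > f.py <<'E'
from h import *
zt=lambda u,v:(u/4+185,v/4+125)
zs=lambda u,v:(u/3.15+140,v/3.15+140)
S=[('top',(.095,.065,.01),zt(50,91)),('top',(.095,-.065,.01),zt(203,90)),('top',(-.055,-.065,.005),zt(201,264)),('top',(-.055,.065,.005),zt(47,264)),
('side',(-.055,-.065,.01),zs(305,472)),('side',(-.055,.065,.005),zs(237,567)) ,('top',(.055,0,.268),zt(83,63)),('side',(.055,0,.268),zs(127,217))]
S[4]=('side',(-.055,-.065,.005),zs(305,473))
def r(p): return np.concatenate([proj(c,pose(*p,L))[0]-np.array(m) for c,L,m in S])
s=least_squares(r,[.5,.2,0]);print('stand',s.x,np.round(s.fun.reshape(-1,2),1))
th=np.linspace(0,2*np.pi,180)
W=np.concatenate([np.c_[np.full(180,x),.118*np.sin(th),.118*np.cos(th)] for x in(-.007,.007)])
M=[('top',0,-1,zt(435,0)[0]),('top',0,1,zt(729,0)[0]),('top',1,-1,zt(0,155)[1]),('top',1,1,zt(0,272)[1]),
('side',0,-1,zs(345,0)[0]),('side',0,1,zs(508,0)[0]),('side',1,-1,zs(0,56)[1])]
def rw(p):
    o=[]
    for c,a,sg,m in M:
        q=proj(c,pose(p[0],p[1],p[2],W,p[3]))[:,a]; o.append((q*sg).max()*sg-m)
    return np.array(o)
w=least_squares(rw,[.5,-.1,-.2,.13]);print('wheel',w.x,np.round(w.fun,1))
B=[('top',(-.045,-.075,.0),zt(640,317)),('top',(-.045,.075,.0),zt(469,266)),('side',(-.045,-.075,0),zs(501,264)),('side',(-.045,.075,0),zs(411,328))]
def rb(p): return np.concatenate([proj(c,pose(*p,L))[0]-np.array(m) for c,L,m in B])
b=least_squares(rb,[.5,-.1,-.2]);print('block',b.x,np.round(b.fun.reshape(-1,2),1))
E
python3 f.py
```

```text
stand [0.59600555 0.21677633 0.02899485] [[-0.4 -0.2]
 [-0.5 -0.2]
 [-0.2  0.2]
 [-0.2  0.3]
 [ 1.1 -1.7]
 [-0.7  0.9]
 [-0.4 -0.6]
 [ 0.5 -1. ]]
wheel [ 0.56876113 -0.15891698 -0.26848605  0.12954534] [-0.1  0.4  0.4  0.6 -0.5 -0.5 -0.1]
block [ 0.57279054 -0.16089405 -0.26492299] [[ 0.3 -0.4]
 [ 0.2 -0.3]
 [ 0.3  0.6]
 [ 0.1  0.5]]
```

```bash
cat > g.py <<'E'
from bench import ctrl
from h import *
def st(): return ctrl.get_state()
def delta(target,yaw,s=None):
    """target TCP xyz, yaw= world heading of tool x (tool down)"""
    s=s or st(); Rt=Rn.from_rotvec(s['tool_rot']).as_matrix()
    d=Rt.T@(np.array(target)-s['position'])/0.3
    h=np.arctan2(Rt[1,0],Rt[0,0]); a=-(yaw-h); a=(a+np.pi)%(2*np.pi)-np.pi
    print('t',s['time'],'pos',np.round(s['position'],4),'head',round(h,4),'tilt',np.round(Rt[:,2],3),'F',np.round(s['ft_force'],1),'w',round(s['grip_width'],3))
    print('delta',np.round(d,4),'spin',round(a/np.pi,4)); return d,a/np.pi
E
python3 -c "
from g import *
delta((.578,-.131,.36),-.267)
delta((.36,-.38,.40),-.7)"
```

```text
t 0.15 pos [ 0.1937 -0.6201  0.2357] head -1.268 tilt [-0.001  0.001 -1.   ] F [-0.2  0.2 -0.5] w 1.001
delta [-1.1746 -1.709  -0.4127] spin -0.3186
t 0.15 pos [ 0.1937 -0.6201  0.2357] head -1.268 tilt [-0.001  0.001 -1.   ] F [-0.2  0.2 -0.5] w 1.001
delta [-0.5993 -0.7678 -0.5468] spin -0.1808
```

drive_tool([
  [[0,0,-0.2,0,0],[-0.1,-0.1,-0.4,-0.03,0],[-0.2,-0.25,-0.55,-0.07,0],[-0.33,-0.4,-0.55,-0.11,0],[-0.45,-0.57,-0.55,-0.15,0],[-0.6,-0.77,-0.55,-0.18,0],[-0.6,-0.77,-0.55,-0.18,0],[-0.6,-0.77,-0.55,-0.18,0]],
], grip_force=10)

```text
time: 1.15
position: [0.362, -0.3779, 0.4018]
tool_rot: [2.952, -1.074, 0.001]
ft_force: [0.1, -0.8, -0.8]
grip_width: 1.004
```

```bash
python3 -c "
from g import *
delta((.578,-.131,.36),-.267)"
```

```text
t 1.15 pos [ 0.362  -0.3779  0.4018] head -0.6979 tilt [ 0. -0. -1.] F [ 0.1 -0.8 -0.8] w 1.004
delta [ 0.0228 -1.0934  0.1391] spin -0.1372
```

drive_tool([
  [[0,-0.2,0,-0.03,0],[0,-0.4,0,-0.06,0],[0,-0.6,0,-0.09,0],[0.01,-0.8,0,-0.12,0],[0.02,-0.9,0,-0.137,0],[0.023,-0.99,0.05,-0.137,0],[0.023,-0.99,0.05,-0.137,0]],
])

```text
time: 2.02
position: [0.5579, -0.1577, 0.3845]
tool_rot: [-3.112, 0.424, 0.005]
ft_force: [-0.2, 0.0, 0.1]
grip_width: 1.0
```

```bash
python3 -c "
from g import *
delta((.578,-.131,.2335),-.267)
import cv2
for n in('wrist','side','top'):
    d=ctrl.get_image(n);cv2.imwrite(f'pics/{n}1.png',d['img'])
    if n=='wrist': print(d['R'].tolist(),d['t'].tolist())"
```

```text
t 2.025 pos [ 0.5579 -0.1577  0.3845] head -0.2711 tilt [-0.003  0.002 -1.   ] F [-0.2  0.   0.1] w 1.0
delta [ 0.0423 -0.1034  0.5032] spin -0.0013
[[0.9631101882267344, -0.26908298558165433, -0.003621077785623657], [-0.2589478528198192, -0.9303287648030425, 0.2596813410702688], [-0.07324462337859068, -0.2491640749596763, -0.9656875731289182]] [-0.5782781726094522, -0.07328893348825177, 0.5352176202007195]
```

View pics/wrist1.png

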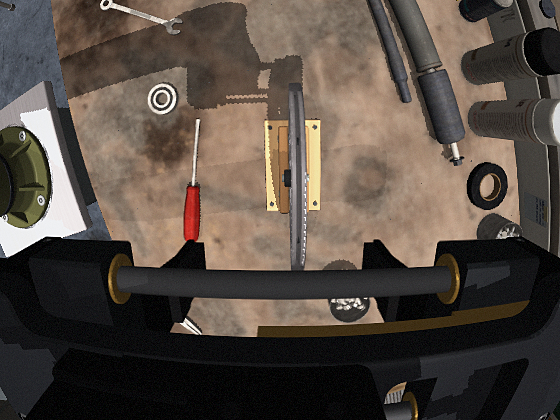

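View pics/side1.png

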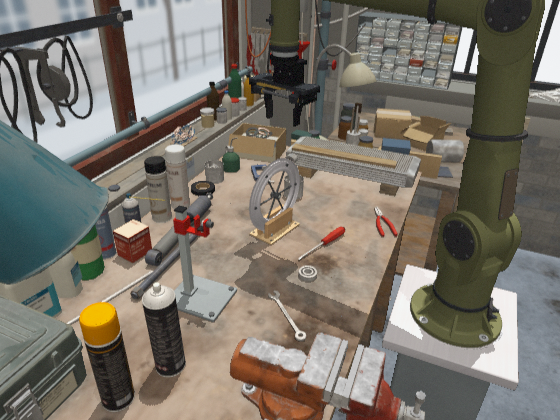

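```bash
cat >> h.py <<'E'
KW=(325.192,283.468,210.563)
def projw(X,Rw,tw):
    c=np.atleast_2d(X)@np.array(Rw).T+np.array(tw); th=np.arctan2(np.hypot(c[:,0],c[:,1]),c[:,2]); ph=np.arctan2(c[:,1],c[:,0])
    return np.c_[KW[1]+KW[0]*th*np.cos(ph),KW[2]+KW[0]*th*np.sin(ph)]
E
python3 - <<'E'
from h import *
Rw=[[0.9631101882267344, -0.26908298558165433, -0.003621077785623657], [-0.2589478528198192, -0.9303287648030425, 0.2596813410702688], [-0.07324462337859068, -0.2491640749596763, -0.9656875731289182]];tw=[-0.5782781726094522, -0.07328893348825177, 0.5352176202007195]
print('cam',-np.array(Rw).T@tw)
img=cv2.imread('pics/wrist1.png');big=cv2.resize(img[60:300,220:380],None,fx=3.3,fy=2.5)
a=np.linspace(-1.5,1.5,40)
def ov(p,col):
  for sx in(-.007,.007):
    L=np.c_[np.full(40,sx),.118*np.sin(a),.118*np.cos(a)]
    q=projw(pose(p[0],p[1],p[2],L,p[3]),Rw,tw)
    q=((q-[220,60])*[3.3,2.5]).astype(int); cv2.polylines(big,[q.reshape(-1,1,2)],False,col,1)
ov((.5695,-.1595,-.2675,.1295),(0,0,255))
cv2.imwrite('pics/w_z.png',big)
E
```

```text
cam [ 0.5771694  -0.09043062  0.53379078]
```

View pics/w_z.png

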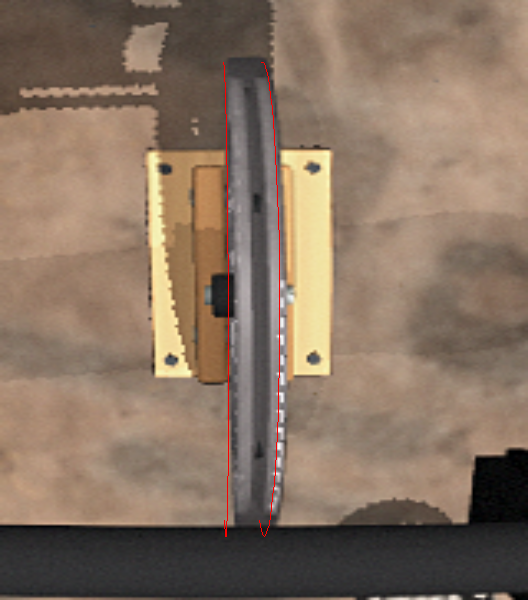

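```bash
python3 - <<'E'
from h import *
Rw=[[0.9631101882267344, -0.26908298558165433, -0.003621077785623657], [-0.2589478528198192, -0.9303287648030425, 0.2596813410702688], [-0.07324462337859068, -0.2491640749596763, -0.9656875731289182]];tw=[-0.5782781726094522, -0.07328893348825177, 0.5352176202007195]
img=cv2.imread('pics/wrist1.png');big=cv2.resize(img[60:300,220:380],None,fx=3.3,fy=2.5)
a=np.linspace(-1.5,1.5,40)
def ov(p,col):
  for sx in(-.007,.007):
    L=np.c_[np.full(40,sx),.118*np.sin(a),.118*np.cos(a)]
    q=projw(pose(p[0],p[1],p[2],L,p[3]),Rw,tw)
    q=((q-[220,60])*[3.3,2.5]).astype(int); cv2.polylines(big,[q.reshape(-1,1,2)],False,col,1)
ov((.571,-.158,-.255,.1295),(0,0,255))
cv2.imwrite('pics/w_z2.png',big)
from g import *
delta((.571+.03*.252,-.158+.03*.967,.2335),-.257)
E
```

```text
t 2.175 pos [ 0.5571 -0.1602  0.3865] head -0.2756 tilt [-0.001 -0.001 -1.   ] F [ 0.5  0.5 -0. ] w 1.001
delta [ 0.0405 -0.12    0.5099] spin -0.0059
```

View pics/w_z2.png

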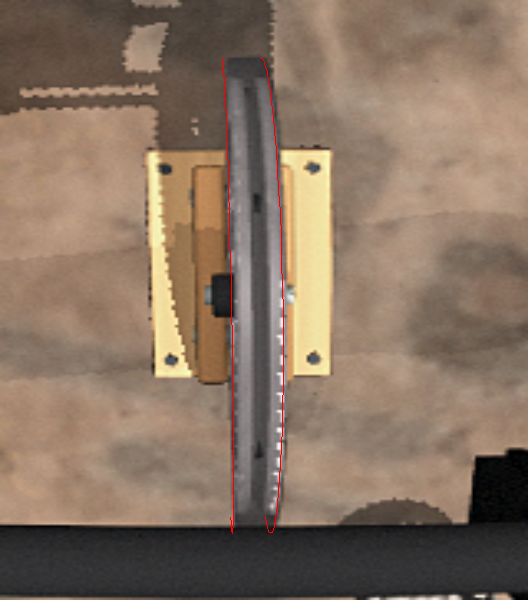

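drive_tool([
  [[0.02,-0.06,0.1,-0.005,0],[0.04,-0.12,0.25,-0.005,0],[0.04,-0.12,0.25,-0.005,0],[0.04,-0.12,0.25,-0.005,0]],
])

```text
time: 2.68
position: [0.5791, -0.1282, 0.3135]
tool_rot: [3.114, -0.405, 0.003]
ft_force: [0.2, -0.2, 0.4]
grip_width: 1.0
```

```bash
python3 - <<'E'
from g import *
delta((.571+.03*.257,-.158+.03*.967,.2335),-.26)
d=ctrl.get_image('wrist');img=d['img'];cv2.imwrite('pics/wrist2.png',img)
a=np.linspace(-1.5,1.5,80)
p=(.571,-.158,-.26,.1295)
for sx in(-.007,.007):
    L=np.c_[np.full(80,sx),.118*np.sin(a),.118*np.cos(a)]
    q=projw(pose(p[0],p[1],p[2],L,p[3]),d['R'],d['t']); cv2.polylines(img,[q.astype(int).reshape(-1,1,2)],False,(0,0,255),1)
cv2.imwrite('pics/wrist2o.png',img[:330])
delta((.571+.03*.257,-.158+.03*.967,.2335),-.26)
E
```

```text
t 2.675 pos [ 0.5791 -0.1282  0.3135] head -0.2589 tilt [ 0.002 -0.002 -1.   ] F [ 0.2 -0.2  0.4] w 1.0
delta [-0.0012  0.0025  0.2666] spin 0.0004
t 2.725 pos [ 0.5794 -0.1281  0.314 ] head -0.259 tilt [ 0.003 -0.002 -1.   ] F [-0.  -0.2 -0.5] w 1.005
delta [-0.0024  0.0031  0.2683] spin 0.0003
```

View pics/wrist2o.png

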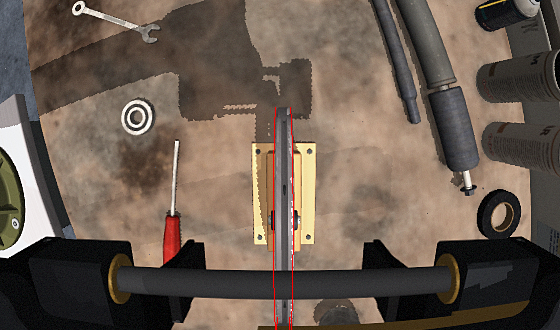

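drive_tool([
  [[0,0,0.1,0,0],[0,0.003,0.2,0,0],[0,0.003,0.267,0,60],[0,0.003,0.267,0,140],[0,0.003,0.267,0,255],[0,0.003,0.267,0,255],[0,0.003,0.267,0,255],[0,0.003,0.267,0,255]],
], grip_force=10)

```text
time: 3.72
position: [0.579, -0.1269, 0.2318]
tool_rot: [3.116, -0.401, 0.001]
ft_force: [-0.4, 0.0, -0.2]
grip_width: 0.402
```

```bash
python3 - <<'E'
from g import *
delta((.571+.03*.257,-.158+.03*.967,.2335),-.26)
d=ctrl.get_image('side');cv2.imwrite('pics/s3.png',cv2.resize(d['img'][80:280,200:360],None,fx=3.5,fy=3))
E
```

```text
t 3.725 pos [ 0.579  -0.1269  0.2318] head -0.2563 tilt [ 0.001 -0.    -1.   ] F [-0.4  0.  -0.2] w 0.402
delta [ 0.001   0.0068 -0.0056] spin 0.0012
```

View pics/s3.png

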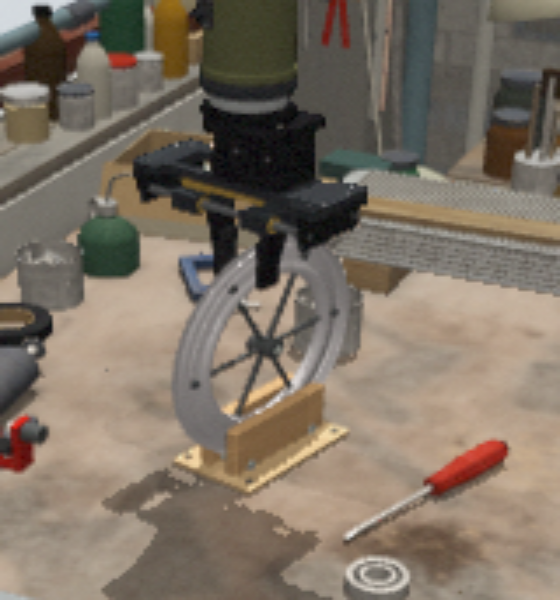

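Jaws straddle the rim on the stand-facing side of the top, still closing (0.40 open). Let them finish.

drive_tool([
  [[0,0.005,-0.004,0,255],[0,0.005,-0.004,0,255],[0,0.005,-0.004,0,255],[0,0.005,-0.004,0,255],[0,0.005,-0.004,0,255],[0,0.005,-0.004,0,255]],
], grip_force=10)

```text
time: 4.53
position: [0.5785, -0.1285, 0.2327]
tool_rot: [3.116, -0.402, 0.0]
ft_force: [-0.2, -1.1, 0.7]
grip_width: 0.158
```

drive_tool([
  [[0,0,0,0,255],[0,0,0,0,255],[0,0,0,0,255],[0,0,-0.03,0,255],[0,0,-0.06,0,255],[0,0,-0.12,0,255],[0,0,-0.2,0,255],[0,0,-0.3,0,255],[0,0,-0.4,0,255],[0,0,-0.5,0,255],[0,0,-0.6,0,255],[0,0,-0.67,0,255],[0,0,-0.7,0,255],[0,0,-0.7,0,255],[0,0,-0.7,0,255]],
], grip_force=60)

```text
time: 6.4
position: [0.5781, -0.1284, 0.4416]
tool_rot: [-3.116, 0.402, 0.003]
ft_force: [0.0, -0.0, -3.3]
grip_width: 0.147
```

```bash
python3 - <<'E'
from g import *
delta((.571+.03*.257,-.158+.03*.967,.2335),-.26)
for n in('side','wrist','top'):
    d=ctrl.get_image(n);cv2.imwrite(f'pics/{n}4.png',d['img'])
    if n=='side': cv2.imwrite('pics/s4.png',cv2.resize(d['img'][40:260,130:360],None,fx=3,fy=2.7))
E
```

```text
t 6.4 pos [ 0.5781 -0.1284  0.4416] head -0.2563 tilt [-0.002  0.    -1.   ] F [ 0.  -0.  -3.3] w 0.147
delta [0.0037 0.0013 0.6937] spin 0.0012
```

View pics/s4.png

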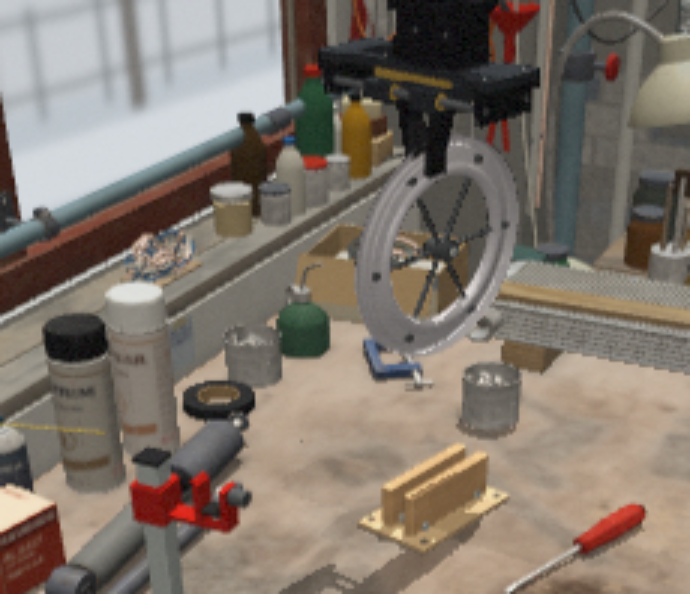

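View pics/wrist4.png

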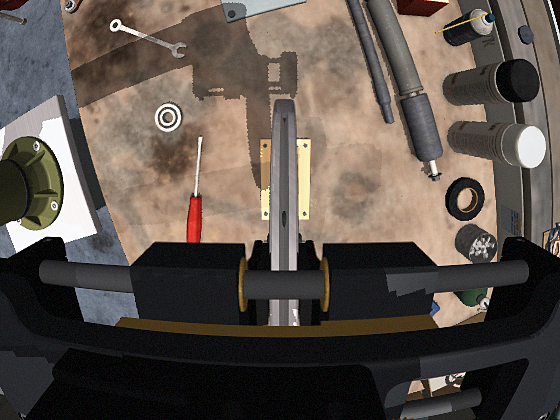

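```bash
cat > roll.py <<'E'
from h import *
zs=lambda u,v:(u/3.15+140,v/3.15+140)
z4=lambda u,v:(u/3+130,v/2.7+40)
def fitb(pts,p0,yaw,k0=0):
    # bolts r=.1, x local -.0025 facing camera side
    ks=np.arange(6)
    def mod(p):
        a=p[3]+ks*np.pi/3
        return proj('side',pose(p[0],p[1],yaw,np.c_[np.full(6,-.003),.100*np.sin(a),.100*np.cos(a)],p[2]))
    def r(p):
        q=mod(p); o=[]
        for m in pts:
            d=q-np.array(m); o+=list(d[np.argmin((d**2).sum(1))])
        return np.array(o+list((np.array(p[:3])-p0)/.002*.5))
    best=min((least_squares(r,[*p0,a]) for a in np.linspace(-.52,.52,9)),key=lambda s:s.cost)
    return best.x,best.fun.round(1)
print(fitb([zs(463,80),zs(400,115),zs(364,216),zs(490,140)],np.array([.571,-.158,.1295]),-.26))
print(fitb([z4(478,158),z4(411,186),z4(377,276)],np.array([.571,-.158,.3385]),-.26))
E
python3 roll.py
```

```text
(array([ 0.56990731, -0.1577927 ,  0.12800235, -0.52956846]), array([ 0.3, -0.1, -0.4, -0.1, -0.2, -0.1,  0.2, -0. , -0.3,  0.1, -0.4]))
(array([ 0.56971838, -0.15866071,  0.33687599, -0.5096939 ]), array([ 0.2, -0. ,  0. , -1.2, -0.4,  1. , -0.3, -0.2, -0.4]))
```

```bash
python3 - <<'E'
from h import *
a=cv2.imread('pics/side4.png')
big=cv2.resize(a[195:245,165:225],None,fx=12,fy=12,interpolation=cv2.INTER_CUBIC)
S=(.596,.2168,.029)
for zoff,col in((0,(255,255,0)),):
  for x in(-.015,-.009,.009,.015):
    for y in(-.009,.009):
      for z in ([.256+zoff,.213+zoff]):
        q=((proj('side',pose(*S,[(x,y,z)]))[0]-[165,195]+.5)*12).astype(int); cv2.circle(big,tuple(q),3,col,-1)
  for P in((.045,-.01,.268),(.045,.01,.268),(.065,-.01,.268),(.065,.01,.268)):
    q=((proj('side',pose(*S,[P]))[0]-[165,195]+.5)*12).astype(int); cv2.circle(big,tuple(q),3,(0,255,0),-1)
cv2.imwrite('pics/hk.png',big)
E
```

```text
(no output)
```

View pics/hk.png

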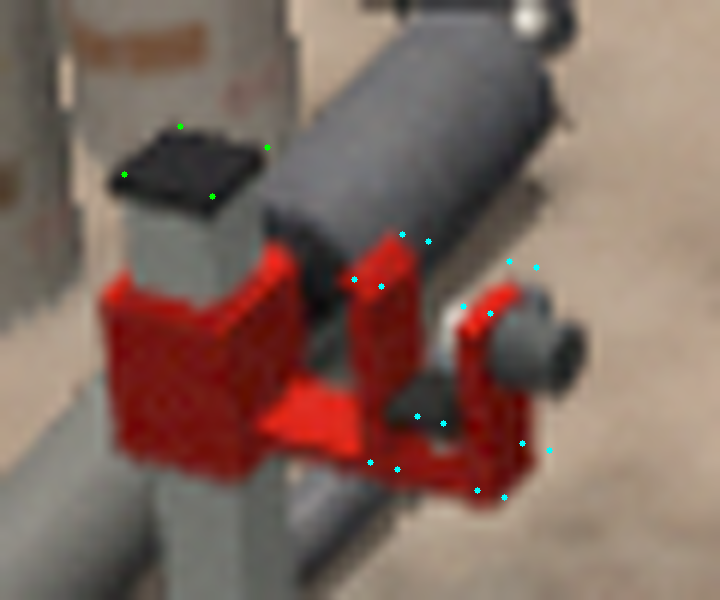

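```bash
python3 -c "
from g import *
delta((.5201,.2456,.4416),.029)"
```

```text
t 6.55 pos [ 0.5781 -0.1285  0.4417] head -0.2565 tilt [-0.002  0.    -1.   ] F [ 0.8  0.3 -3.7] w 0.15
delta [-5.0340e-01 -1.1571e+00  1.0000e-03] spin -0.0909
```

drive_tool([
  [[-0.03,-0.03,0,0,255],[-0.08,-0.08,0,-0.01,255],[-0.14,-0.16,0,-0.02,255],[-0.2,-0.26,0,-0.03,255],[-0.26,-0.36,0,-0.04,255],[-0.32,-0.46,0,-0.05,255],[-0.37,-0.56,0,-0.06,255],[-0.42,-0.66,0,-0.07,255],[-0.46,-0.76,0,-0.08,255],[-0.49,-0.85,0,-0.091,255],[-0.5,-0.92,0,-0.091,255],[-0.5,-0.97,0,-0.091,255],[-0.5,-0.99,0,-0.091,255],[-0.5,-0.99,0,-0.091,255]],
])

```text
time: 8.3
position: [0.5085, 0.1975, 0.4424]
tool_rot: [-3.141, -0.048, 0.001]
ft_force: [0.4, -0.0, -2.9]
grip_width: 0.148
```

```bash
python3 - <<'E'
from g import *
delta((.5201,.2456,.4416),.029)
for n in('side','wrist'):
    d=ctrl.get_image(n);cv2.imwrite(f'pics/{n}5.png',d['img'])
E
```

```text
t 8.3 pos [0.5085 0.1975 0.4424] head 0.0306 tilt [-0.001  0.    -1.   ] F [ 0.4 -0.  -2.9] w 0.148
delta [ 0.0434 -0.1592  0.0026] spin 0.0005
```

View pics/side5.png

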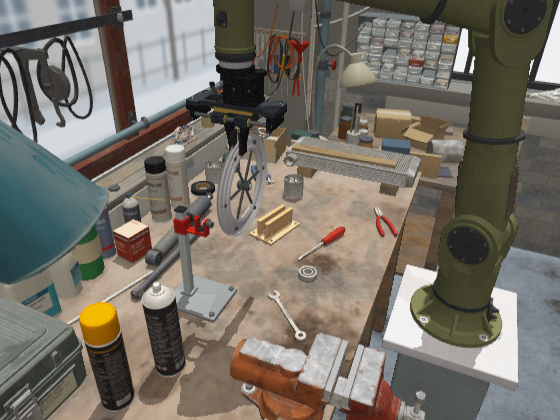

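View pics/wrist5.png

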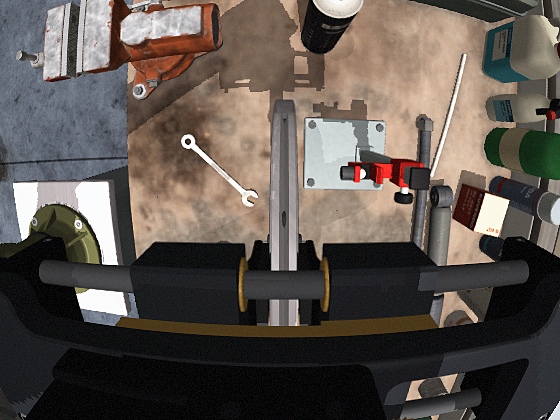

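```bash
python3 - <<'E'
from g import *
d=ctrl.get_image('wrist');np.savez('w5.npz',img=d['img'],R=d['R'],t=d['t'])
big=cv2.resize(d['img'][105:210,295:435],None,fx=5.6,fy=5.6,interpolation=cv2.INTER_CUBIC)
cv2.imwrite('pics/w5z.png',big)
E
```

```text
(no output)
```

View pics/w5z.png

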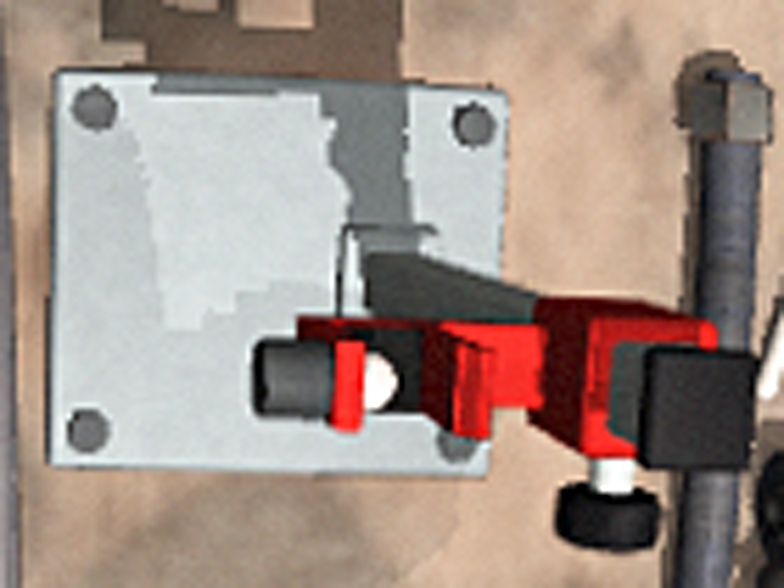

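```bash
cat > f5.py <<'E'
from h import *
d=np.load('w5.npz');R5,t5=d['R'],d['t']
zw=lambda u,v:np.array([u/5.6+295-.4,v/5.6+105-.4])
P=[((-.055,.065,.01),zw(57,72)),((.095,.065,.01),zw(507,90)),((.095,-.065,.01),zw(490,473)),((-.055,-.065,.01),zw(50,466))]
lip=[((-.015,.009),zw(335,340)),((-.009,.009),zw(363,340)),((-.009,-.009),zw(361,429)),((-.015,-.009),zw(335,429))]
def r(p,lw=1,cw=1):
    o=[projw(pose(*p[:3],L),R5,t5)[0]-m for L,m in P]
    o+=[lw*(projw(pose(*p[:3],(x,y,.256+p[3])),R5,t5)[0]-m) for (x,y),m in lip]
    o.append(cw*(projw(pose(*p[:3],(.055,0,.270)),R5,t5)[0]-zw(702,410)))
    return np.concatenate(o)
for a in((1,1),(1,0),(0,0)):
    s=least_squares(r,[.596,.217,.029,0],args=a);print(s.x.round(4),s.fun.reshape(-1,2).round(1).tolist())
E
python3 f5.py
```

```text
[ 0.5986  0.2183  0.0227 -0.0054] [[-0.7, -0.7], [0.5, -0.6], [0.1, 0.4], [-0.5, 0.7], [0.0, -0.3], [0.4, -0.2], [-0.0, 0.4], [-0.7, 0.3], [0.7, 0.1]]
[ 0.599   0.2181  0.0232 -0.007 ] [[-0.5, -0.6], [0.7, -0.5], [0.4, 0.5], [-0.2, 0.8], [0.1, -0.3], [0.4, -0.2], [0.0, 0.3], [-0.7, 0.2], [0.0, 0.0]]
[0.5989 0.2182 0.0222 0.    ] [[-0.5, -0.7], [0.7, -0.5], [0.3, 0.5], [-0.3, 0.7], [0.0, 0.0], [0.0, 0.0], [0.0, 0.0], [0.0, 0.0], [0.0, 0.0]]
```

```bash
python3 -c "
from g import *
delta((.522,.247,.30),.025)"
```

```text
t 8.45 pos [0.5088 0.1962 0.4426] head 0.0283 tilt [-0.    -0.001 -1.   ] F [ 0.8  0.2 -3. ] w 0.151
delta [ 0.0489 -0.1682  0.4752] spin 0.0011
```

drive_tool([
  [[0.02,-0.05,0.05,0,255],[0.04,-0.12,0.15,0,255],[0.049,-0.168,0.25,0.001,255],[0.049,-0.168,0.35,0.001,255],[0.049,-0.168,0.43,0.001,255],[0.049,-0.168,0.475,0.001,255],[0.049,-0.168,0.475,0.001,255],[0.049,-0.168,0.475,0.001,255]],
])

```text
time: 9.45
position: [0.5223, 0.2482, 0.301]
tool_rot: [-3.141, -0.041, -0.002]
ft_force: [0.2, -0.1, -3.0]
grip_width: 0.154
```

```bash
python3 - <<'E'
from g import *
delta((.522,.247,.30),.025)
for n in('side','wrist','top'):
    d=ctrl.get_image(n);cv2.imwrite(f'pics/{n}6.png',d['img'])
    if n=='side':cv2.imwrite('pics/s6.png',cv2.resize(d['img'][110:300,140:290],None,fx=4,fy=3.1,interpolation=cv2.INTER_CUBIC))
    if n=='wrist': np.savez('w6.npz',img=d['img'],R=d['R'],t=d['t'])
E
```

```text
t 9.45 pos [0.5223 0.2482 0.301 ] head 0.0264 tilt [ 0.001  0.001 -1.   ] F [ 0.2 -0.1 -3. ] w 0.154
delta [-0.001   0.0041  0.0035] spin 0.0004
```

View pics/s6.png

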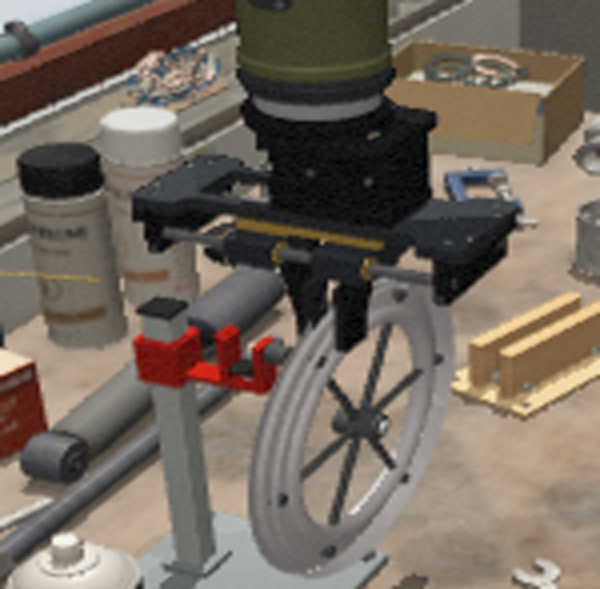

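View pics/wrist6.png

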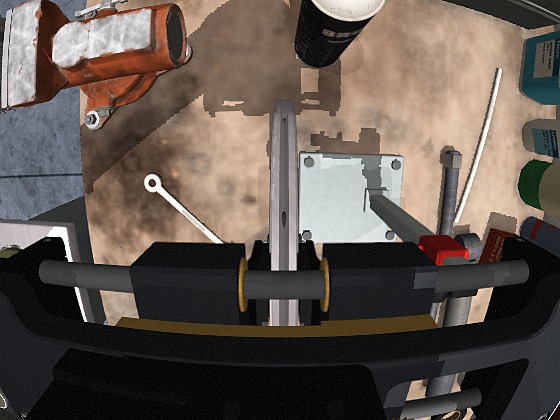

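```bash
cat > roll6.py <<'E'
from h import *
z6=lambda u,v:np.array([(u-2)/4+140,(v-1.5)/3.1+110])
pts=[z6(*p) for p in[(400,295),(324,360),(282,499),(331,551),(405,478),(438,358)]]
yaw=.026
def mod(p):
    a=p[3]+np.arange(6)*np.pi/3
    return proj('side',pose(p[0],p[1],yaw,np.c_[np.full(6,-.003),.1*np.sin(a),.1*np.cos(a)],p[2]))
p0=np.array([.5231,.2172,.1973])
for w in(.5,5.):
  def r(p):
    q=mod(p);o=[]
    for m in pts:
        dd=q-m;o+=list(dd[np.argmin((dd**2).sum(1))])
    return np.array(o+list((p[:3]-p0)/.001*w))
  s=min((least_squares(r,[*p0,a]) for a in np.linspace(-1,0,7)),key=lambda s:s.cost)
  print(s.x.round(4),s.fun.round(1))
E
python3 roll6.py
python3 - <<'E'
import cv2
a=cv2.imread('pics/side6.png')
cv2.imwrite('pics/s6h.png',cv2.resize(a[195:245,165:225],None,fx=12,fy=12,interpolation=cv2.INTER_CUBIC))
E
```

```text
[ 0.5232  0.2172  0.197  -0.5396] [ 0.5 -0.3 -1.  -0.2 -0.  -0.   0.1  0.2  0.3  0.   0.3  0.1  0.  -0.
 -0.1]
[0.5231 0.2172 0.1973 0.5077] [ 0.5 -0.4 -1.  -0.3  0.  -0.1  0.1  0.2  0.3 -0.   0.3  0.1  0.   0.
 -0. ]
```

View pics/s6h.png

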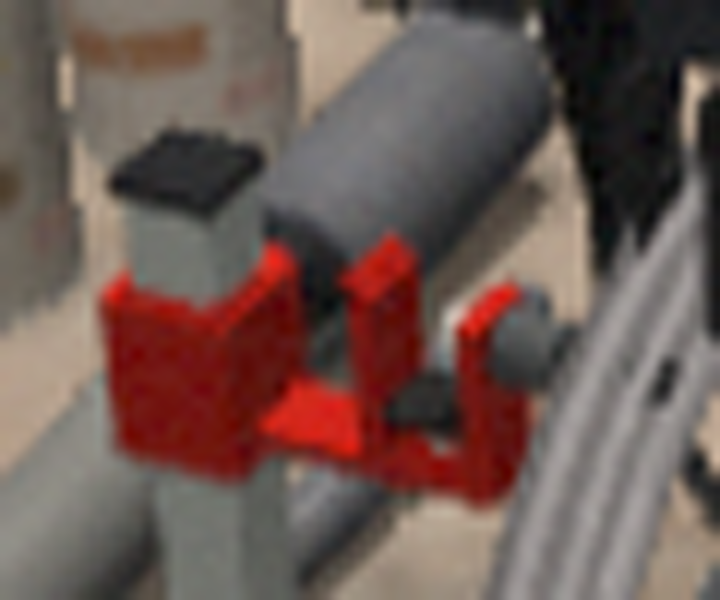

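```bash
python3 - <<'E'
from h import *
z=lambda u,v:np.array([(u-6)/12+165,(v-6)/12+195])
H=[((-.009,.009,.256),z(462,322)),((-.015,.009,.256),z(486,333)),((-.015,-.009,.256),z(522,290)),((-.009,-.009,.256),z(496,283)),((-.015,.009,.213),z(490,508))]
for x,y in((.596,.2168),(.5975,.2175),(.599,.218)):
  f=lambda p:np.concatenate([proj('side',pose(x,y,.026,np.array(L)+[0,0,p[0]]))[0]-m for L,m in H])
  s=least_squares(f,[0]);print(x,y,s.x,s.fun.reshape(-1,2).round(2).tolist(), (proj('side',pose(x,y,.026,(.055,0,.27)))[0]-z(186,172)).round(2))
f=lambda p:np.concatenate([np.concatenate([proj('side',pose(p[0],p[1],.026,np.array(L)+[0,0,p[2]]))[0]-m for L,m in H]),(np.array(p[:2])-[.5975,.2175])/.0015*.3])
s=least_squares(f,[.597,.217,0]);print(s.x,s.fun.round(2))
a=cv2.imread('pics/top6.png');cv2.imwrite('pics/t6.png',cv2.resize(a[125:200,190:245],None,fx=8,fy=8,interpolation=cv2.INTER_CUBIC))
a=cv2.imread('pics/side6.png');cv2.imwrite('pics/s6p.png',cv2.resize(a[255:330,165:245],None,fx=8,fy=8,interpolation=cv2.INTER_CUBIC))
E
```

```text
0.596 0.2168 [-0.00392356] [[0.2, 0.17], [0.47, -0.17], [1.34, -0.43], [1.25, -0.4], [1.26, 0.53]] [ 0.81 -1.66]
0.5975 0.2175 [-0.0040751] [[-0.52, 0.22], [-0.24, -0.12], [0.63, -0.38], [0.54, -0.35], [0.56, 0.58]] [ 0.11 -1.67]
0.599 0.218 [-0.0043388] [[-1.18, 0.27], [-0.91, -0.07], [-0.03, -0.33], [-0.11, -0.3], [-0.09, 0.63]] [-0.55 -1.71]
[ 0.59809413  0.21736563 -0.00435944] [-0.7   0.24 -0.43 -0.11  0.45 -0.36  0.36 -0.34  0.38  0.59  0.12 -0.03]
```

View pics/t6.png

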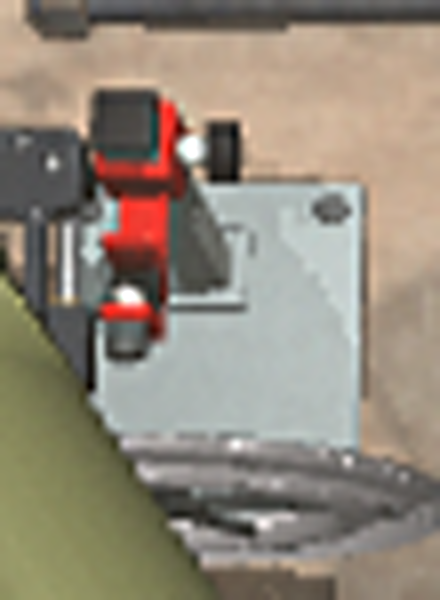

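View pics/s6p.png

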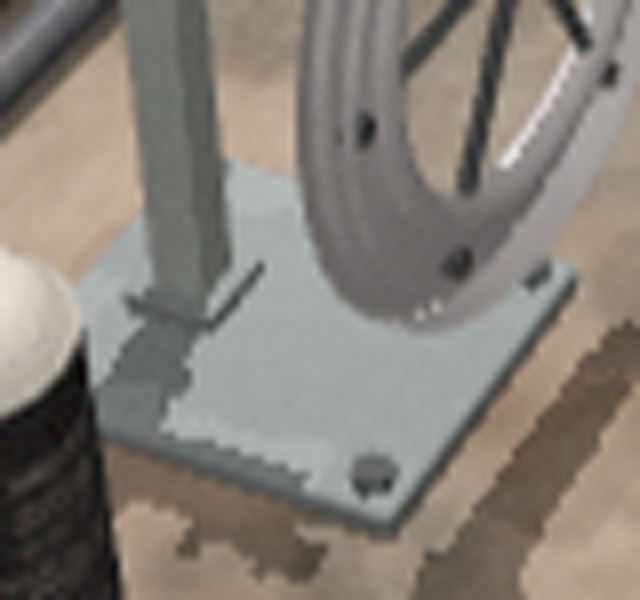

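```bash
python3 -c "
from g import *
delta((.577,.2479,.2857),.026)
delta((.5972,.2484,.2857),.026)"
```

```text
t 9.6 pos [0.5223 0.2481 0.3011] head 0.0263 tilt [ 0.002  0.001 -1.   ] F [ 0.1 -0.3 -3.7] w 0.152
delta [0.1823 0.0054 0.0517] spin 0.0001
t 9.6 pos [0.5223 0.2481 0.3011] head 0.0263 tilt [ 0.002  0.001 -1.   ] F [ 0.1 -0.3 -3.7] w 0.152
delta [0.2497 0.0055 0.0518] spin 0.0001
```

drive_tool([
  [[0.02,0.003,0.03,0,255],[0.05,0.005,0.052,0,255],[0.09,0.005,0.052,0,255],[0.13,0.005,0.052,0,255],[0.155,0.005,0.052,0,255],[0.17,0.005,0.052,0,255],[0.182,0.005,0.052,0,255],[0.182,0.005,0.052,0,255]],
])

```text
time: 10.6
position: [0.5765, 0.2477, 0.2845]
tool_rot: [3.141, 0.041, -0.0]
ft_force: [-0.0, 0.1, -4.4]
grip_width: 0.152
```

```bash
python3 - <<'E'
from g import *
delta((.5972,.2484,.2857),.026)
d=ctrl.get_image('side');cv2.imwrite('pics/side7.png',d['img']);cv2.imwrite('pics/s7.png',cv2.resize(d['img'][165:265,150:260],None,fx=7,fy=6,interpolation=cv2.INTER_CUBIC))
d=ctrl.get_image('wrist');cv2.imwrite('pics/wrist7.png',d['img'])
E
```

```text
t 10.6 pos [0.5765 0.2477 0.2845] head 0.0264 tilt [-0. -0. -1.] F [-0.   0.1 -4.4] w 0.152
delta [ 0.069  -0.0005 -0.0039] spin 0.0001
```

View pics/s7.png

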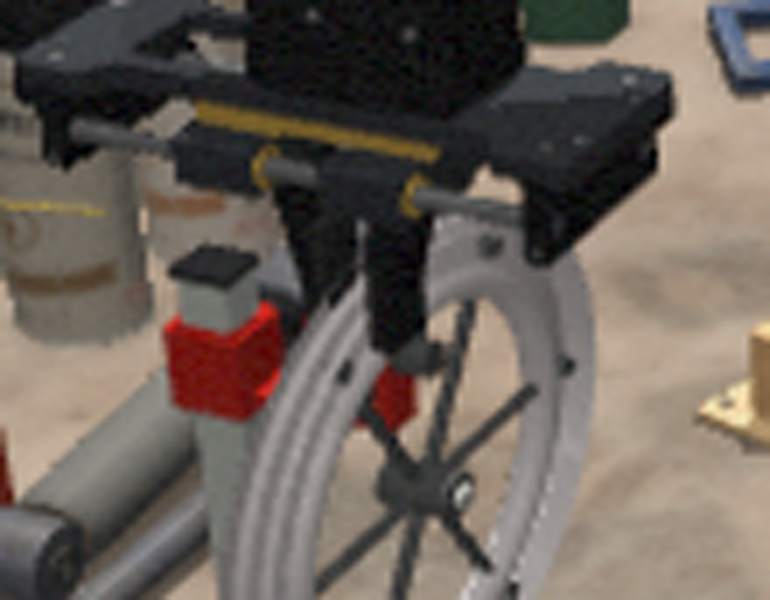

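View pics/wrist7.png

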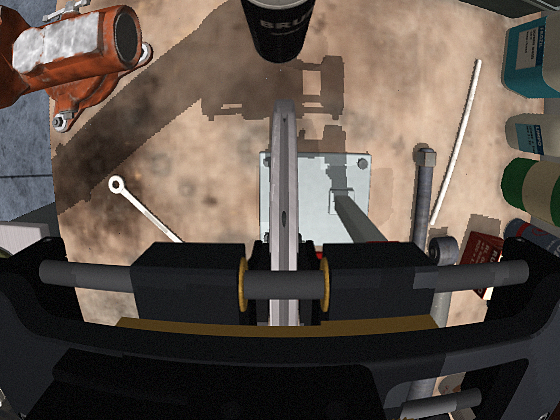

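drive_tool([
  [[0.015,0,-0.003,0,255],[0.03,0,-0.003,0,255],[0.045,0,-0.003,0,255],[0.057,0,-0.003,0,255],[0.066,0,-0.003,0,255],[0.066,0,-0.003,0,255]],
])

```text
time: 11.45
position: [0.5964, 0.2482, 0.2853]
tool_rot: [3.141, 0.041, -0.0]
ft_force: [-0.4, 0.1, -4.2]
grip_width: 0.155
```

```bash
python3 - <<'E'
from g import *
delta((.5972,.2484,.2857),.026)
d=ctrl.get_image('side');cv2.imwrite('pics/side8.png',d['img']);cv2.imwrite('pics/s8.png',cv2.resize(d['img'][165:265,150:260],None,fx=7,fy=6,interpolation=cv2.INTER_CUBIC))
E
```

```text
t 11.45 pos [0.5964 0.2482 0.2853] head 0.0262 tilt [-0. -0. -1.] F [-0.4  0.1 -4.2] w 0.155
delta [ 0.0027 -0.0007 -0.0015] spin 0.0001
```

View pics/s8.png

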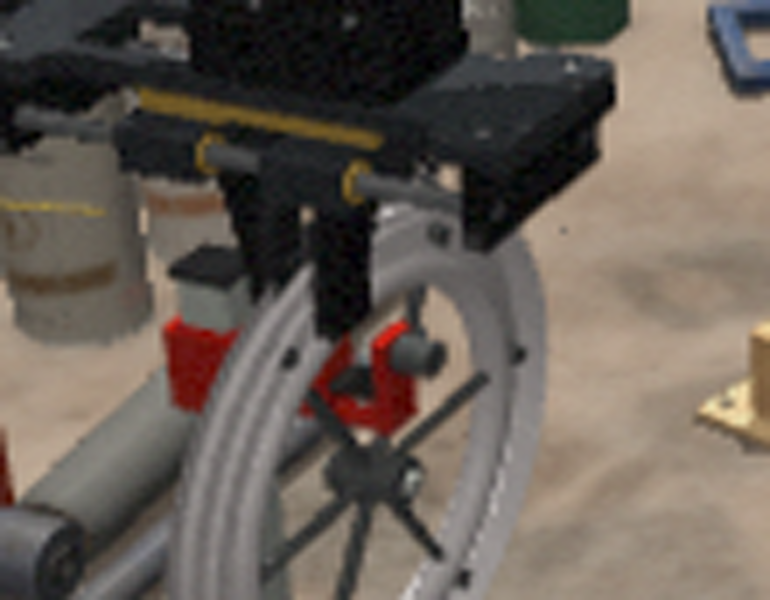

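drive_tool([
  [[0.001,0,0.005,0,255],[0.001,0,0.01,0,255],[0.001,0,0.015,0,255],[0.001,0,0.02,0,255],[0.001,0,0.025,0,255],[0.001,0,0.025,0,255]],
])

```text
time: 12.25
position: [0.5965, 0.2481, 0.2777]
tool_rot: [3.141, 0.041, -0.001]
ft_force: [-0.3, 0.2, -3.3]
grip_width: 0.15
```

```bash
python3 - <<'E'
from g import *
delta((.5972,.2484,.2857),.026)
d=ctrl.get_image('side');cv2.imwrite('pics/side9.png',d['img']);cv2.imwrite('pics/s9.png',cv2.resize(d['img'][195:245,165:240],None,fx=10.6,fy=12,interpolation=cv2.INTER_CUBIC))
E
```

```text
t 12.25 pos [0.5965 0.2481 0.2777] head 0.0263 tilt [-0. -0. -1.] F [-0.3  0.2 -3.3] w 0.15
delta [ 0.0024 -0.0008 -0.0267] spin 0.0001
```

View pics/s9.png

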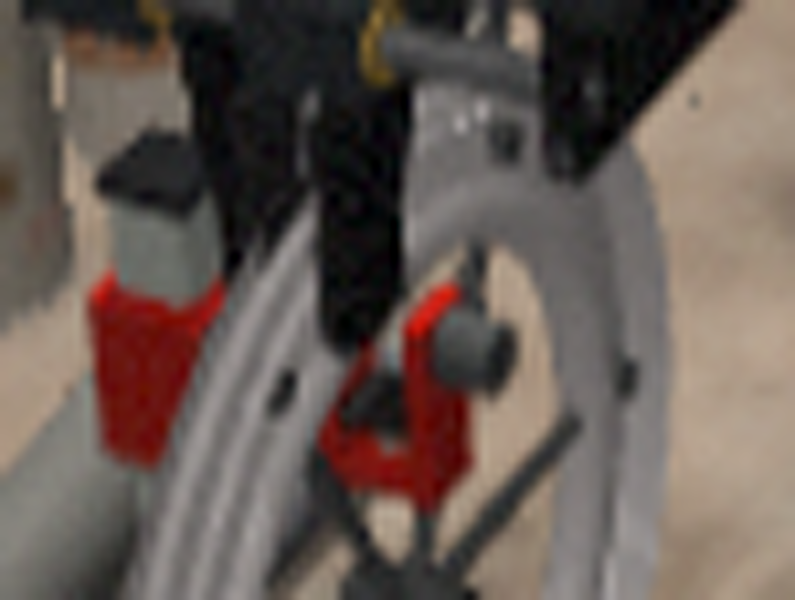

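drive_tool([
  [[0.001,0,0.003,0,255],[0.001,0,0.006,0,255],[0.001,0,0.009,0,255],[0.001,0,0.012,0,255],[0.001,0,0.012,0,255]],
])

```text
time: 12.92
position: [0.5968, 0.2482, 0.2742]
tool_rot: [3.141, 0.041, -0.0]
ft_force: [0.5, 0.4, -3.7]
grip_width: 0.147
```

drive_tool([
  [[0,0,0.003,0,255],[0,0,0.006,0,255],[0,0,0.009,0,255],[0,0,0.009,0,255]],
])

```text
time: 13.42
position: [0.5974, 0.2482, 0.2722]
tool_rot: [-3.141, -0.041, -0.002]
ft_force: [1.8, 0.8, -0.1]
grip_width: 0.147
```

drive_tool([
  [[0,0,0.003,0,255],[0,0,0.006,0,255],[0,0,0.006,0,255]],
])

```text
time: 13.8
position: [0.598, 0.2483, 0.2709]
tool_rot: [-3.141, -0.041, -0.005]
ft_force: [4.3, 0.8, 4.0]
grip_width: 0.153
```

drive_tool([
  [[0,0,0.003,0,255],[0,0,0.006,0,255],[0,0,0.006,0,255]],
])

```text
time: 14.18
position: [0.599, 0.2483, 0.2697]
tool_rot: [-3.14, -0.04, -0.009]
ft_force: [5.9, 0.7, 4.7]
grip_width: 0.149
```

```bash
python3 - <<'E'
from g import *
delta((.5972,.2484,.2857),.026)
print(st()['torque'])
d=ctrl.get_image('side');cv2.imwrite('pics/side10.png',d['img']);cv2.imwrite('pics/s10.png',cv2.resize(d['img'][195:245,165:240],None,fx=10.6,fy=12,interpolation=cv2.INTER_CUBIC))
E
```

```text
t 14.175 pos [0.599  0.2483 0.2697] head 0.0257 tilt [ 0.006  0.001 -1.   ] F [5.9 0.7 4.7] w 0.149
delta [-0.0058 -0.0005 -0.0533] spin -0.0001
[ 0.00634883 -1.59238553  0.17577873]
```

View pics/s10.png

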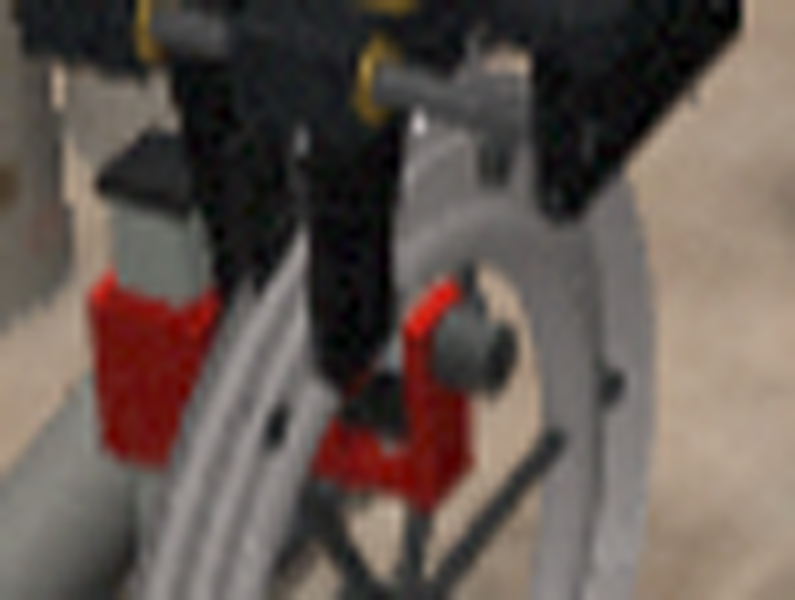

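drive_tool([
  [[0,0,0.003,0,255],[0,0,0.006,0,255],[0,0,0.006,0,255]],
])

```text
time: 14.6
position: [0.5994, 0.2485, 0.2688]
tool_rot: [-3.14, -0.04, -0.011]
ft_force: [6.0, 0.7, 9.0]
grip_width: 0.149
```

drive_tool([
  [[0,0,0.003,0,255],[0,0,0.006,0,255],[0,0,0.006,0,255]],
])

```text
time: 14.98
position: [0.5993, 0.2482, 0.266]
tool_rot: [-3.14, -0.04, -0.01]
ft_force: [7.5, 0.6, 4.1]
grip_width: 0.15
```

drive_tool([
  [[0,0,0.003,0,255],[0,0,0.006,0,255],[0,0,0.006,0,255]],
])

```text
time: 15.35
position: [0.5993, 0.2477, 0.2628]
tool_rot: [-3.141, -0.039, -0.008]
ft_force: [8.3, 1.3, -0.1]
grip_width: 0.148
```

drive_tool([
  [[0,0,0.003,0,255],[0,0,0.006,0,255],[0,0,0.006,0,255]],
])

```text
time: 15.72
position: [0.5992, 0.2474, 0.2602]
tool_rot: [-3.141, -0.039, -0.006]
ft_force: [8.9, 0.7, -2.9]
grip_width: 0.154
```

```bash
python3 - <<'E'
from g import *
delta((.5972,.2484,.2857),.026)
d=ctrl.get_image('side');cv2.imwrite('pics/side11.png',d['img']);cv2.imwrite('pics/s11.png',cv2.resize(d['img'][165:265,150:260],None,fx=7,fy=6,interpolation=cv2.INTER_CUBIC))
E
```

```text
t 15.725 pos [0.5992 0.2474 0.2602] head 0.025 tilt [ 0.004  0.    -1.   ] F [ 8.9  0.7 -2.9] w 0.154
delta [-0.0063 -0.0036 -0.0851] spin -0.0003
```

View pics/s11.png

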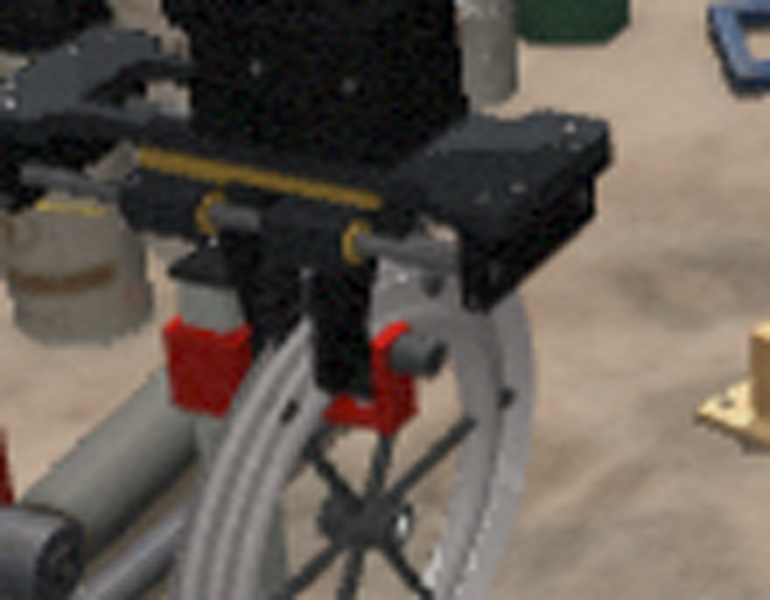

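drive_tool([
  [[0,0,0.003,0,255],[0,0,0.006,0,255],[0,0,0.006,0,255]],
])

```text
time: 16.15
position: [0.5992, 0.247, 0.2576]
tool_rot: [3.141, 0.039, 0.005]
ft_force: [9.6, 1.8, -6.0]
grip_width: 0.151
```

drive_tool([
  [[0,0,0.003,0,255],[0,0,0.006,0,255],[0,0,0.006,0,255]],
])

```text
time: 16.52
position: [0.5989, 0.2467, 0.255]
tool_rot: [3.141, 0.039, 0.003]
ft_force: [10.5, 1.0, -9.2]
grip_width: 0.147
```

drive_tool([
  [[0,0,0.003,0,255],[0,0,0.006,0,255],[0,0,0.006,0,255]],
])

```text
time: 16.9
position: [0.5988, 0.2468, 0.2531]
tool_rot: [3.141, 0.039, 0.003]
ft_force: [9.0, -0.2, -8.2]
grip_width: 0.149
```

drive_tool([
  [[0,0,0.003,0,255],[0,0,0.006,0,255],[0,0,0.006,0,255]],
])

```text
time: 17.27
position: [0.5989, 0.2471, 0.2527]
tool_rot: [3.141, 0.039, 0.005]
ft_force: [9.2, 0.6, -2.9]
grip_width: 0.147
```

drive_tool([
  [[0,0,0.003,0,255],[0,0,0.006,0,255],[0,0,0.006,0,255]],
])

```text
time: 17.65
position: [0.599, 0.2474, 0.2523]
tool_rot: [3.141, 0.039, 0.007]
ft_force: [6.4, 0.1, 2.9]
grip_width: 0.152
```

drive_tool([
  [[0,0,0.002,0,255],[0,0,0.004,0,255],[0,0,0.004,0,255]],
])

```text
time: 18.02
position: [0.5991, 0.2476, 0.252]
tool_rot: [-3.141, -0.039, -0.008]
ft_force: [6.6, -0.3, 4.9]
grip_width: 0.153
```

```bash
python3 - <<'E'
from g import *
delta((.5972,.2484,.2857),.026)
d=ctrl.get_image('side');cv2.imwrite('pics/side12.png',d['img']);cv2.imwrite('pics/s12.png',cv2.resize(d['img'][165:325,150:260],None,fx=6,fy=3.75,interpolation=cv2.INTER_CUBIC))
E
```

```text
t 18.025 pos [0.5991 0.2476 0.252 ] head 0.0251 tilt [ 0.005  0.    -1.   ] F [ 6.6 -0.3  4.9] w 0.153
delta [-0.0057 -0.0028 -0.1123] spin -0.0003
```

View pics/s12.png

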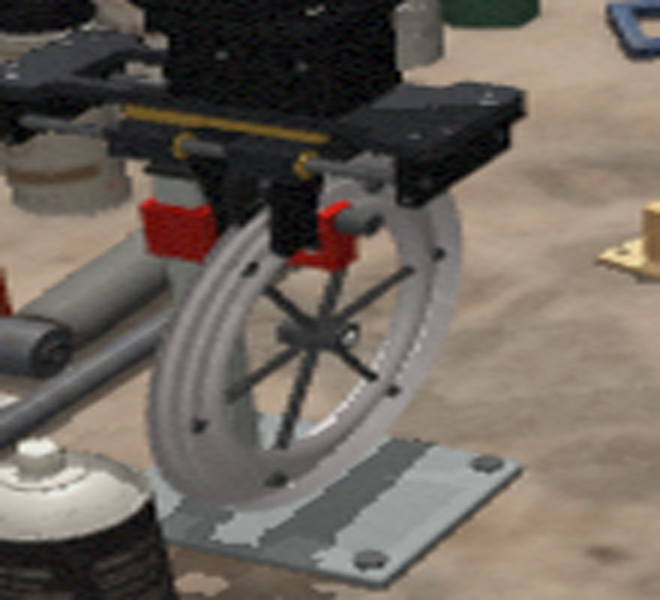

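drive_tool([
  [[0.003,0,0.003,0,255],[0.003,0,0.006,0,255],[0.003,0,0.006,0,255],[0.003,0,0.006,0,255]],
])

```text
time: 18.58
position: [0.5994, 0.2481, 0.2515]
tool_rot: [-3.141, -0.04, -0.008]
ft_force: [3.5, -0.9, 11.1]
grip_width: 0.151
```

drive_tool([
  [[0,0,0.003,0,255],[0,0,0.003,0,255],[0,0,0.003,0,255],[0,0,0.003,0,255]],
])

```text
time: 19.08
position: [0.5995, 0.2482, 0.2513]
tool_rot: [-3.141, -0.04, -0.009]
ft_force: [2.9, -1.8, 13.2]
grip_width: 0.154
```

```bash
python3 - <<'E'
from g import *
delta((.5972,.2484,.2857),.026)
print(st()['torque'])
d=ctrl.get_image('side');cv2.imwrite('pics/side13.png',d['img']);cv2.imwrite('pics/s13.png',cv2.resize(d['img'][195:245,165:240],None,fx=10.6,fy=12,interpolation=cv2.INTER_CUBIC))
d=ctrl.get_image('top');cv2.imwrite('pics/top13.png',d['img'])
E
```

```text
t 19.075 pos [0.5995 0.2482 0.2513] head 0.0256 tilt [ 0.006  0.    -1.   ] F [ 2.9 -1.8 13.2] w 0.154
delta [-0.0068 -0.0008 -0.1147] spin -0.0001
[-0.58226382 -0.75621543  0.07701673]
```

View pics/s13.png

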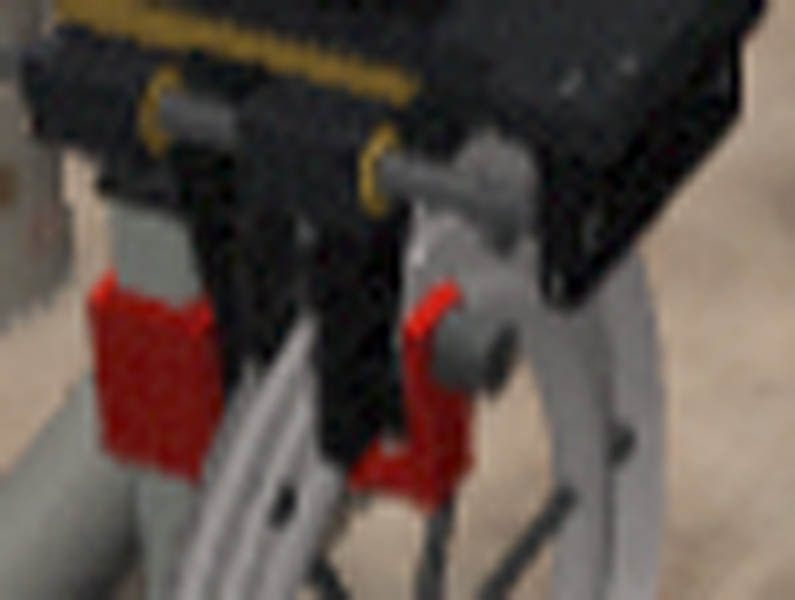

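drive_tool([
  [[0,0,0.002,0,255],[0,0,0.003,0,255],[0,0,0.003,0,255],[0,0,0.003,0,255]],
])

```text
time: 19.68
position: [0.5995, 0.2484, 0.2512]
tool_rot: [-3.141, -0.04, -0.01]
ft_force: [2.2, -1.3, 15.6]
grip_width: 0.148
```

drive_tool([
  [[0.001,0,-0.005,0,255],[0.002,0,-0.01,0,255],[0.002,0,-0.015,0,255],[0.002,0,-0.015,0,255]],
])

```text
time: 20.18
position: [0.5994, 0.2477, 0.252]
tool_rot: [3.141, 0.04, 0.004]
ft_force: [4.3, -1.6, 4.9]
grip_width: 0.149
```

drive_tool([
  [[0.003,0,-0.003,0,255],[0.005,0,-0.006,0,255],[0.005,0,-0.006,0,255]],
])

```text
time: 20.55
position: [0.5997, 0.2475, 0.2523]
tool_rot: [3.14, 0.041, -0.002]
ft_force: [3.5, -1.4, 0.2]
grip_width: 0.145
```

Near-zero vertical load; release partially.

drive_tool([
  [[0,0,0,0,240],[0,0,0,0,225],[0,0,0,0,205],[0,0,0,0,185],[0,0,0,0,165],[0,0,0,0,150],[0,0,0,0,150],[0,0,0,0,150]],
], grip_force=20)

```text
time: 21.55
position: [0.5998, 0.2483, 0.2533]
tool_rot: [3.141, 0.041, -0.0]
ft_force: [0.4, -0.2, -0.2]
grip_width: 0.403
```

```bash
python3 - <<'E'
from g import *
delta((.5972,.2484,.2857),.026)
d=ctrl.get_image('side');cv2.imwrite('pics/side14.png',d['img']);cv2.imwrite('pics/s14.png',cv2.resize(d['img'][165:325,150:260],None,fx=6,fy=3.75,interpolation=cv2.INTER_CUBIC))
E
```

```text
t 21.55 pos [0.5998 0.2483 0.2533] head 0.0264 tilt [-0. -0. -1.] F [ 0.4 -0.2 -0.2] w 0.403
delta [-0.0086 -0.0005 -0.1081] spin 0.0001
```

View pics/s14.png

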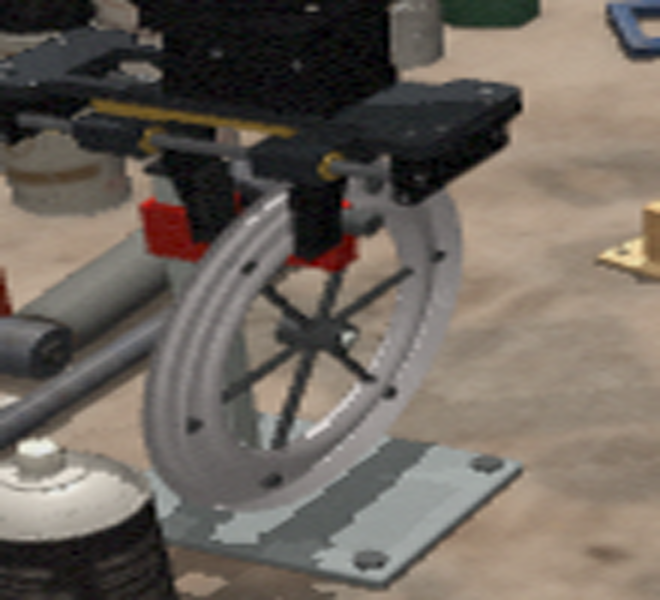

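drive_tool([
  [[0,0,-0.02,0,150],[0,0,-0.05,0,150],[0,0,-0.1,0,150],[0,0,-0.2,0,150],[0,0,-0.3,0,150],[0,0,-0.45,0,150],[0,0,-0.6,0,150],[0,0,-0.7,0,150],[-0.2,0,-0.7,0,150],[-0.35,0,-0.7,0,150],[-0.35,0,-0.7,0,150]],
])

```text
time: 22.98
position: [0.4914, 0.2475, 0.466]
tool_rot: [3.14, 0.047, 0.006]
ft_force: [0.3, -0.2, 1.2]
grip_width: 0.416
```

```bash
python3 - <<'E'
from g import *
delta((.5972,.2484,.2857),.026)
for n in('side','top','wrist'):
    d=ctrl.get_image(n);cv2.imwrite(f'pics/{n}15.png',d['img'])
    if n=='side':cv2.imwrite('pics/s15.png',cv2.resize(d['img'][165:325,150:260],None,fx=6,fy=3.75,interpolation=cv2.INTER_CUBIC))
    if n=='wrist': np.savez('w15.npz',img=d['img'],R=d['R'],t=d['t'])
E
```

```text
t 22.975 pos [0.4914 0.2475 0.466 ] head 0.0302 tilt [ 0.004 -0.001 -1.   ] F [ 0.3 -0.2  1.2] w 0.416
delta [0.3502 0.0067 0.6025] spin 0.0013
```

View pics/s15.png

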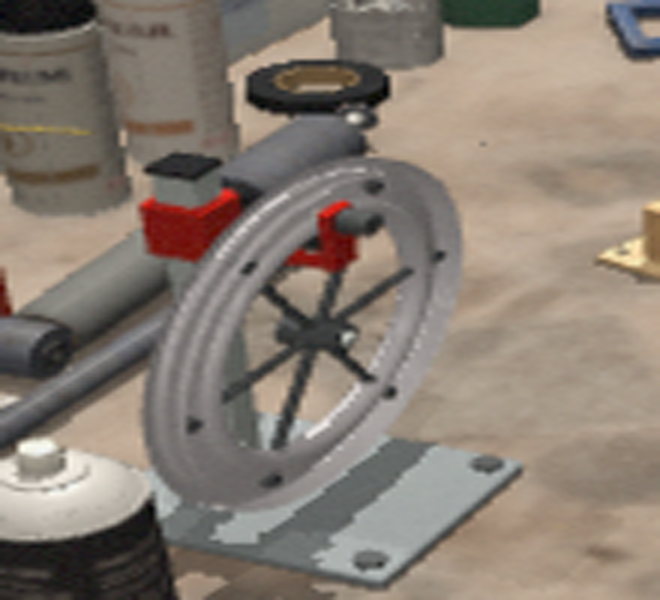

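View pics/wrist15.png

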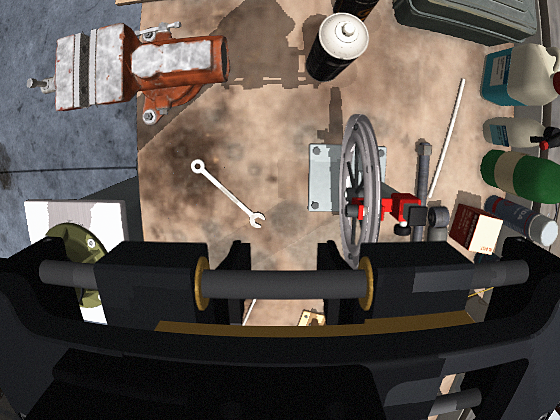

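View pics/top15.png

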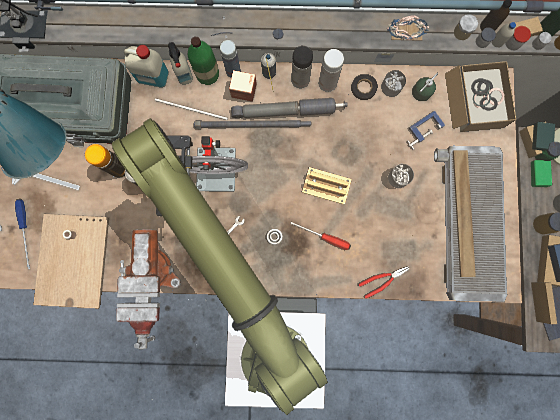

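```bash
python3 - <<'E'
from g import *
d=ctrl.get_image('wrist')
cv2.imwrite('pics/w16.png',cv2.resize(d['img'][180:245,330:435],None,fx=7.5,fy=7.5,interpolation=cv2.INTER_CUBIC))
d=ctrl.get_image('side');b=cv2.imread('pics/side15.png')
print(cv2.absdiff(d['img'],b)[165:300,150:260].mean())
cv2.imwrite('pics/s16.png',cv2.resize(d['img'][185:245,165:240],None,fx=10,fy=10,interpolation=cv2.INTER_CUBIC))
z=lambda u,v:np.array([(u-3)/6+150,(v-1.9)/3.75+165])
pts=[z(*p) for p in[(373,187),(248,267),(194,425),(272,481),(390,393),(440,255)]]
p0=np.array([.599,.2174,.149]);yaw=.026
def mod(p):
    a=p[3]+np.arange(6)*np.pi/3
    return proj('side',pose(p[0],p[1],yaw,np.c_[np.full(6,-.003),.1*np.sin(a),.1*np.cos(a)],p[2]))
def r(p):
    q=mod(p);o=[]
    for m in pts:
        dd=q-m;o+=list(dd[np.argmin((dd**2).sum(1))])
    return np.array(o+[(p[0]-p0[0])/.001*.5])
s=min((least_squares(r,[*p0,a]) for a in np.linspace(.3,.8,7)),key=lambda s:s.cost)
print(s.x.round(4),s.fun.round(1))
E
```

```text
1.6545005611672279
[0.5997 0.2196 0.1518 0.5207] [ 0.1 -0.6 -0.8 -0.5 -0.5  0.2  0.7  0.5  0.8  0.4  0.1  0.2  0.3]
```

View pics/w16.png

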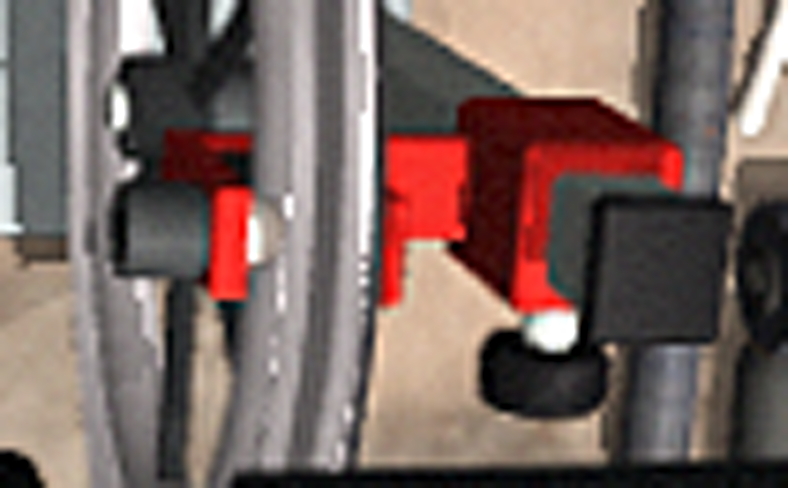

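View pics/s16.png

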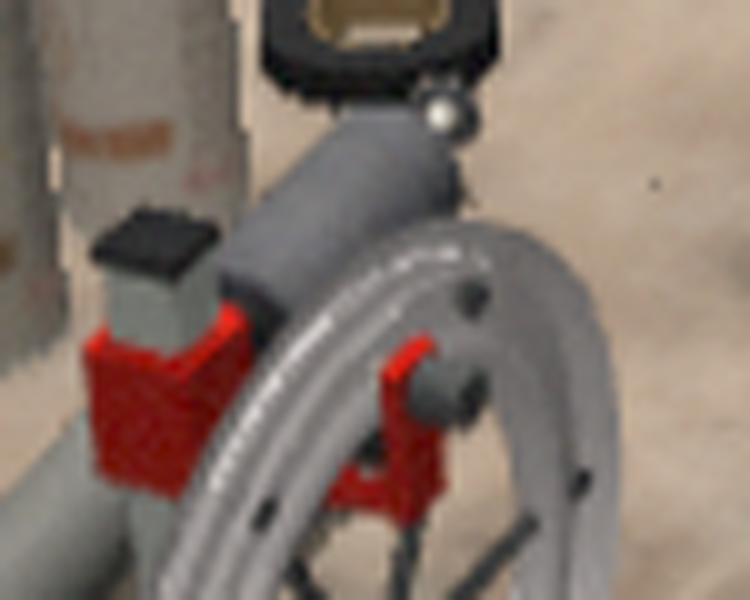

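```bash
python3 -c "
from bench import ctrl
print(ctrl.get_state()['time'],ctrl.close_job())"
```

```text
the job is handed in; nothing more can be done
23.225 None
```

The wheel now hangs locked on the red hook, and I handed the job in at 23.2 s; no verdict was reported.

**What I did:** I gripped the rim about 31 mm to one side of its top so the fingers would clear the hook. I lifted the wheel about 0.21 m out of the block, carried it over the lip and lowered it. It touched the catch about 20 mm above where it came to rest, snapped past it, and settled on the bottom. I bore down until the wrist read 15.6 N, took the load off, let go and backed away.

**Last checks:**
- **Seating:** The final pictures show the white catch nose out above the inner bead. The hub is about 2 mm sideways of the throat and the axle lies along the hook.
- **Force on the seat:** I never measured this directly. From the wrist reading plus the wheel's weight, I put it at about 15 to 25 N.
- **Robot clear:** It was well clear of everything, and the wrist force was close to zero. I judged the wheel still by comparing pictures rather than by measuring its speed.
- **Other things on the bench:** The spanner, bearing, screwdriver and bolt tin look unmoved in the top view. The arm hid the black can there; the other views show it in place.

**What disagreed:** The cameras differed by 2 to 3 mm on where the stand is, and by a few millimetres on the hook's height. I found the final height by feel instead.

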